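Clamp the wired load cell in the test fixture

ROBOT

A 7-joint arm with a two-finger parallel gripper is mounted at the origin on a cart in front of the work surface, level with it; the furniture and walls round the work are solid. World frame = base frame: x ahead of the robot, y to its left, z up, the work surface at z = 0. Lengths are in m, angles in degrees, forces in N, time in s.
With the tool pointing down it reaches from about 0.4 to 0.85 m from the base axis. Payload 4.4 kg.
Tool frame: the origin (TCP) lies between the finger pads; the fingertips stand 8 mm ahead of it and the grasp point (between the pads) lies 11 mm behind it (r.tcp_to_tips is the distance from the TCP to the fingertips, in m); z points along the fingers, y is the line along which they close (so a half turn about z gives the same grasp; the last joint's range is limited). The gripper opens to 94 mm and grips with 3 to 60 N. Pads are 16 mm wide; open, the fingers measure 119 mm over their backs; the gripper's body (75 mm by 177 mm) begins 78 mm behind the grasp point.
Start: joints at [62.98, 36.005, 2.206, 86.941, -1.547, 57.084, -1.146], TCP at [0.257, -0.597, 0.213] pointing down, gripper open.
Joint ranges: [-175.42, 175.42], [-21.48, 121.26], [-71.46, 75.88], [10.55, 141.38], [-63.04, 243.04], [13.31, 113.54], [-168.57, 168.57]. Speed limits (degrees/s): [147.25, 147.25, 180, 180, 180, 180, 180].

INTERFACE

Orientations are given as a 3x3 rotation matrix whose columns are the frame's x, y, z axes.
In Python, from rig import r gives the robot as it stands.
- The arm moves only by the tool drive_tool, never from a script. Its arguments are lists of equal length, an entry for each row: "claw": the finger opening in m, from 0 to 0.094; "translation": the shift along the world's x, y, z in m, a list of three; "spin": the turn about the world's z in rad. A call has 1 to 10 rows; each row is the pose to reach, as a shift and turn from the pose commanded when the call began; what a row does not reach only later rows make up. A row lasts 1/8 s, in which the tool goes at most 62.5 mm and 10.7 degrees, less where a joint would pass 70% of its speed; a pose out of reach is approached as far as the arm can. A call with a gripper value outside its range is refused whole. The fingers move at their own pace and stop on an object; "grip_force" is the grip in N (left out, the last holds). Time passes only in rows, so rows that repeat a pose let the fingers close. It gives the time, the measured TCP pose, the force, the opening and the grip force at its end, in the units of the state.
- r.sense(): the state, without advancing time (a new reading comes with each control period).
- r.snapshot(name): name is "side" or "top"; returns (picture, depth): 480x640x3 uint8, red, green, blue; 480x640 float32, m along the optical axis (not along the pixel's ray), 0 where there is no reading.
- r.camera_info(name): a dict with "fx", "fy", "cx", "cy" (pixels), "D" ([k1, k2, p1, p2, k3] as OpenCV has them; the pictures are not rectified), "R" (3x3) and "t" (3): a world point X has camera coordinates R X + t. Camera axes: x right, y down, z forward; pixel columns grow to the right and rows downward; lengths in m; the calibration is good to about 2 mm. A picture is of the moment at which its call begins. camera_info takes no time and is no camera call.
- r.job_done(): hands the job in; it is judged then, once.
The state is a dict: "time": time; "q": joint angles; "joint_velocities": joint speeds; "tau": joint torques, N m; "ee_pos": TCP position; "tcp_rot": TCP orientation; "wrist_force": force on the tool from outside, world axes, zero at the start; "torque": the same for the moment, N m; "grip_width": finger opening in m; "finger_force": force on a finger pad.
Only numpy, scipy, OpenCV 4.12 (cv2) and the standard library are available. Lean on these libraries where they do the work, as an engineer would, in place of code of your own. Each camera call takes 0.05 s, during which the arm holds its last target. There are 200 camera calls.

TASK

Clamp the larger load cell, the one with the wires, in the test fixture: with the side of a finger gently push the swing strap round until it stops over that cell, then push the cam lever down as far as it goes, and leave it there. Only push, do not grasp or lift anything; both load cells stay seated in their nests and the other loose things stay where they are.

Things in the scene. Friction and masses are not known exactly. Their poses are not given: they have to be found in the camera images.
- clamp_fixture: Fixed aluminium plate 140 x 210 x 12 mm. Origin at bench height under the axis of the swing post (28 mm across); own x points roughly away from the robot, z up; plate x -95 to +45, y -105 to +105 mm. Two nests (rails up to 18 mm high) centred at x -32, y +68 and -68 mm, long along x; which cell is in which varies. Stop pins, 8 mm, 64 mm high, at x 0, y +38 and -38.
- strap (a joint): Turn of the swing strap about the post, rad. 0: strap points along the fixture's -x; positive is anticlockwise from above; at angle a it points along (-cos a, -sin a) of the fixture. Hard stops +1.134 (pad over the nest at y -68) and -1.134 (nest at y +68). Starts within 0.3 of 0. Stays where left; needs about 2 N at 65 mm from the axis.
- lever (a joint): Cam lever, rad: 0 raised (50 degrees above level), 0.87 fully down (level, hard stop); starts 0 to 0.2. It rides on the strap, turns about the level axis at lever_pivot and points opposite to the strap. Round bar 12 mm thick with a ball on its end. Stays where left; takes about 5 N at 65 mm from the pivot, and drives the pad down 11 mm.
- strap_end (a point): Centre of the rounded free end of the strap (12 mm radius), 88 mm from the post axis, at mid thickness. The strap is a flat steel bar 24 mm wide, from 54 to 68 mm above the bench. A fingertip 42 to 52 mm above the bench catches its side and clears the cells below.
- lever_pivot (a point): Lever axis: on the post axis, 82 mm above the bench.
- lever_ball (a point): Centre of the 20 mm ball at the end of the cam lever.
- pad_face (a point): Centre of the underside of the 18 mm sprung rubber pad under the strap, 75 mm from the post axis; 45 mm above the bench with the lever raised. A 15 mm nut stands above the strap here, up to 80 mm above the bench.
- clamp_pad: The sprung rubber pad itself; its origin lies 75 mm from the post axis, at bench height when raised.
- wired_cell: Load cell to clamp, loose in one nest: aluminium bar 20 x 80 x 20 mm with four thin wires at one end, screwed on a dark carrier plate 32 x 100 x 5 mm. Origin at the centre of the carrier's underside, 12 mm above the bench; long along its own y; the bar's top is 37 mm above the bench.
- small_cell: The other load cell, loose in the other nest: bar 16 x 76 x 16 mm without wires on an equal carrier plate, same axes; top 33 mm above the bench. Not to be clamped.
- brass_weight_100: Brass weight 27 x 27 x 34 mm, standing loose in front of the fixture; bystander. Origin at the centre of its underside.
- flux_tin: Round flat tin 54 x 54 x 20 mm, loose in front of the fixture; bystander. Origin at the centre of its underside.
- relay_block: Small relay 22 x 30 x 26 mm, loose behind the fixture; bystander. Origin at the centre of its underside.
- driver_small: Small screwdriver 127 mm long, 13 mm thick, lying loose on the right of the fixture; bystander. Origin at its centre, underside.
There are look-alikes about, which are no part of the job. Leave any red or yellow look-alike of the wired_cell alone.

How it is judged:
By the outcome, as a careful person would: the job done as asked, in the order asked, and still so for the second after the job is handed in, with the robot touching nothing.
It also fails if it takes over 45 s, if anything falls off the work surface, if the arm or the gripper's body presses on something with over 40 N, if the wrist force passes 120 N, or if a joint passes its speed limit or range.

## Working session

There is one attempt and no reset: what is moved stays moved. The work goes in short steps, Python scripts to look and compute and a tool call to move; the robot and the scene stay as the last step left them, time stands still between calls to the robot, and variables do not carry over. Pictures are saved under pics/ and viewed, at most 10 in all, crops included, and the job is handed in when it is done.

Besides the shell and the picture viewer there is one more tool, called after "Emit:" as name(argument=value, ...), one argument or row to a line, values as JSON. drive_tool: Moves the arm, as the interface text tells. Its arguments: {"type":"object","properties":{"claw":{"type":"array"},"translation":{"type":"array"},"spin":{"type":"array"},"grip_force":{"type":"number"}},"required":["claw","translation","spin"]}

```bash
mkdir -p pics
python3 - <<'E'
from rig import r
import cv2,numpy as np
s=r.sense();print(s['time'],s['ee_pos'],s['tcp_rot'])
for n in("top","side"):
    p,d=r.snapshot(n);cv2.imwrite(f"pics/{n}0.png",p[...,::-1]);np.save(f"{n}0.npy",d)
    c=r.camera_info(n);print(n,{k:np.round(v,4).tolist() for k,v in c.items()},(d>0).mean())
E
```

```text
0.0 [ 0.25637666 -0.59663723  0.21260335] [[ 9.18792530e-01  3.94740131e-01 -7.18007685e-04]
 [ 3.94740783e-01 -9.18791110e-01  1.61570701e-03]
 [-2.19146821e-05 -1.76792645e-03 -9.99998437e-01]]
top {'fx': 502.4199, 'fy': 502.4199, 'cx': 325.8433, 'cy': 240.5966, 'D': [-0.0509, 0.0, 0.0, 0.0, 0.0], 'R': [[0.0509, -0.9987, -0.0044], [-0.9775, -0.0489, -0.205], [0.2046, 0.0147, -0.9787]], 't': [-0.3192, 0.5055, 0.8827]} 0.9960319010416666
side {'fx': 605.4759, 'fy': 605.4759, 'cx': 307.671, 'cy': 238.1906, 'D': [-0.0181, 0.0, 0.0, 0.0, 0.0], 'R': [[-0.8915, -0.4529, -0.0081], [-0.2708, 0.5472, -0.792], [0.3631, -0.7038, -0.6105]], 't': [0.3472, 0.3898, 0.5487]} 0.995966796875
```

View pics/top0.png

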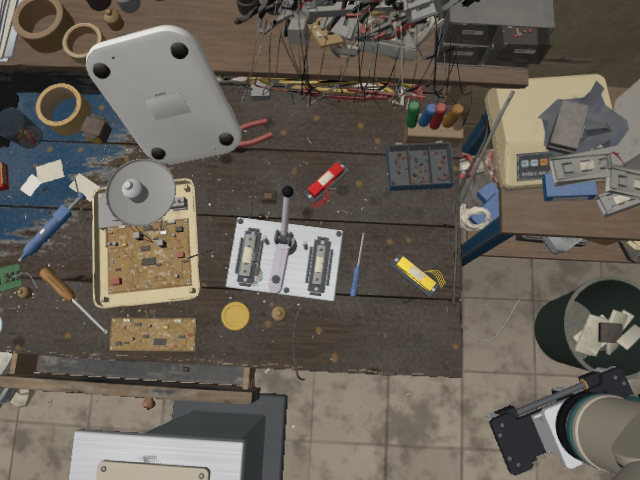

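View pics/side0.png

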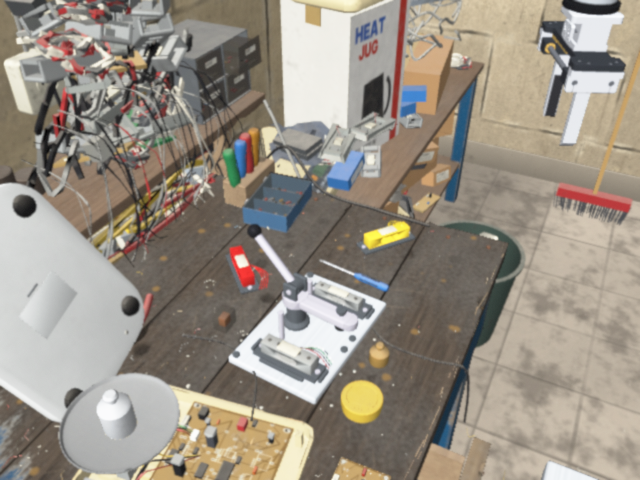

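The top view shows the fixture at (285,260): left nest (249,257), right nest (319,265), lever ball (288,191). The red (326,180) and yellow (416,272) look-alikes are outside the fixture. The wires seem to be at the left nest, so I'll check that in a close crop and measure.

```bash
cat > h.py <<'E'
from rig import r
import cv2,numpy as np
def ray(n,uv):
    c=r.camera_info(n);K=np.array([[c['fx'],0,c['cx']],[0,c['fy'],c['cy']],[0,0,1]])
    R=np.array(c['R']);t=np.array(c['t'])
    x=cv2.undistortPoints(np.float64(uv).reshape(-1,1,2),K,np.array(c['D'],float)).reshape(-1,2)
    return -R.T@t,np.c_[x,np.ones(len(x))]@R
def plane(n,uv,z):
    o,d=ray(n,uv);return o+d*((z-o[2])/d[:,2])[:,None]
def two(a,b):
    (o,d),(p,e)=ray("top",[a]),ray("side",[b]);d,e=d[0],e[0]
    s=np.linalg.lstsq(np.c_[d,-e],p-o,rcond=None)[0];P,Q=o+s[0]*d,p+s[1]*e
    return (P+Q)/2,np.linalg.norm(P-Q)
def pix(n,X):
    c=r.camera_info(n);K=np.array([[c['fx'],0,c['cx']],[0,c['fy'],c['cy']],[0,0,1]])
    return cv2.projectPoints(np.float64(X).reshape(-1,1,3),cv2.Rodrigues(np.array(c['R']))[0],np.array(c['t'],float),K,np.array(c['D'],float))[0].reshape(-1,2)
def ball(n,img,roi):
    x0,y0,x1,y1=roi
    g=cv2.cvtColor(img,cv2.COLOR_BGR2GRAY)[y0:y1,x0:x1]
    m=(g<50).astype(np.uint8);k,l,s,c=cv2.connectedComponentsWithStats(m)
    i=1+np.argmax(s[1:,4]);return c[i]+[x0,y0],s[i]
E
python3 - <<'E'
from h import *
t=cv2.imread("pics/top0.png");s=cv2.imread("pics/side0.png")
a=cv2.resize(t[175:310,215:355],None,fx=4,fy=4,interpolation=2)
b=cv2.resize(s[215:405,220:400],None,fx=3,fy=3,interpolation=2)
h=max(a.shape[0],b.shape[0]);P=lambda i:cv2.copyMakeBorder(i,0,h-i.shape[0],0,0,0)
o=np.hstack([P(a),P(b)]);print(o.shape);f=min(1,800/o.shape[1]);cv2.imwrite("pics/c1.png",cv2.resize(a,None,fx=1,fy=1));cv2.imwrite("pics/c2.png",b)
# plate
hsv=cv2.cvtColor(t,cv2.COLOR_BGR2HSV);m=((hsv[...,2]>150)&(hsv[...,1]<60)).astype(np.uint8)
m[:205]=0;m[310:]=0;m[:,:215]=0;m[:,355:]=0
m=cv2.morphologyEx(m,cv2.MORPH_CLOSE,np.ones((9,9)))
m=cv2.morphologyEx(m,cv2.MORPH_OPEN,np.ones((13,13)))
cn=max(cv2.findContours(m,0,2)[0],key=cv2.contourArea)
W=plane("top",cn.reshape(-1,2)+0.0,0.012)
rc=cv2.minAreaRect(np.float32(W[:,:2]*1000));print(rc,cv2.boxPoints(rc).round(1).tolist())
b1=ball("top",t,(275,180,300,203));b2=ball("side",s,(240,220,268,242));print(b1,b2,two(b1[0],b2[0]))
E
```

```text
(570, 1100, 3)
((490.6412048339844, -214.1295166015625), (208.6490478515625, 140.76039123535156), 84.8276596069336) [[411.1000061035156, -311.70001220703125], [551.2999877929688, -324.3999938964844], [570.0999755859375, -116.5999984741211], [430.0, -103.9000015258789]]
(array([287.22115385, 191.09615385]), array([  7,   6,  12,  11, 104], dtype=int32)) (array([254.32954545, 230.52272727]), array([ 8,  5, 13, 12, 88], dtype=int32)) (array([ 0.58333296, -0.22479096,  0.15040379]), np.float64(0.0012055565689680571))
```

View pics/c1.png

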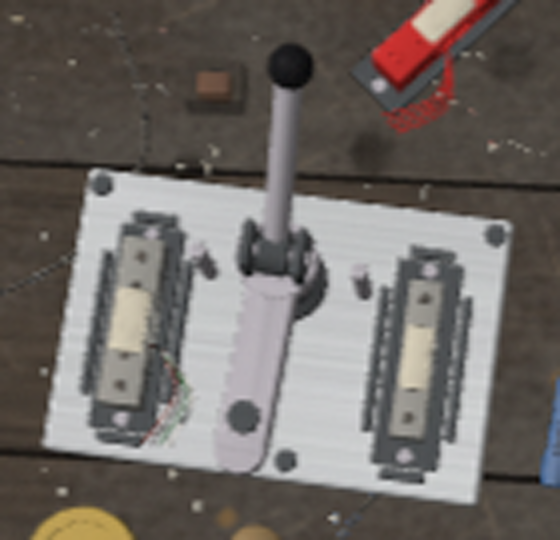

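View pics/c2.png

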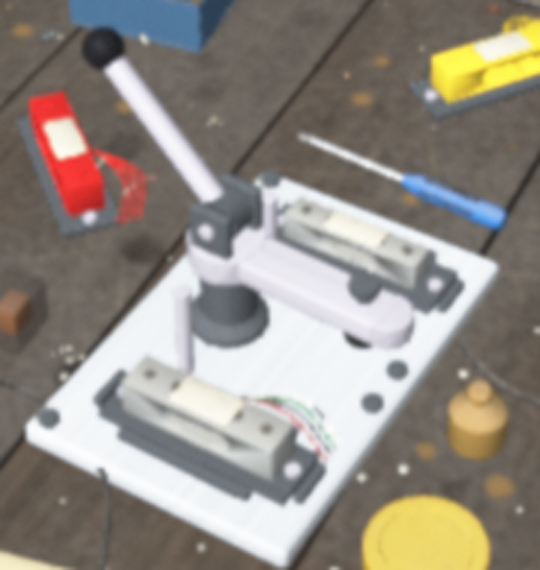

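The crops show wires only at the left nest (crop 165,400, which is full-image ~(256,275)). The right cell (319,265) has none, and the red and yellow look-alikes lie off the fixture. The target is therefore the y+ nest, with the strap going to −1.134. Next I measure the strap and post.

Run:
```python
from h import *
T=lambda u,v:(215+u/4,175+v/4); S=lambda u,v:(220+u/3,215+v/3)
th=np.radians(-5.17);ex=np.array([np.cos(th),np.sin(th)]);ey=np.array([-ex[1],ex[0]])
O=np.array([490.6,-214.1])/1e3+.025*ex;print("O",O)
F=lambda p:np.round(1000*np.array([(p[:2]-O)@ex,(p[:2]-O)@ey,p[2]]),1)
nut=two(T(243,417),S(365,285));print("nut",F(nut[0]),nut[1])
print("end tip",F(plane("top",[T(238,472)],.061)[0]))
for n,p in(("bolt TL",(102,183)),("bolt TR",(496,236)),("bolt bot",(286,461))):print(n,F(plane("top",[T(*p)],.014)[0]))
for p in ((198,245),(358,268)):print("pin",F(plane("top",[T(*p)],.064)[0]))
print("cellL",F(plane("top",[T(130,320)],.037)[0]),"cellR",F(plane("top",[T(417,357)],.033)[0]))
print("ball",F(np.array([.5833,-.2248,.1504])))
# motion waypoints
for a in (-0.0,.1,-.4,-.8,-1.134):
    d=np.array([-np.cos(a),-np.sin(a)]);m=np.array([-np.sin(a),np.cos(a)])
    for off in(25,32):
        q=d*.072-m*off/1e3;print(a,off,np.round(O+q[0]*ex+q[1]*ey,4))
```

```text
O [ 0.51549829 -0.21635278]
nut [-73.9   2.   76. ] 0.0021391145705231237
end tip [-98.1   1.7  61. ]
bolt TL [36.1 96.1 14. ]
bolt TR [ 36.7 -98.3  14. ]
bolt bot [-85.7 -14.4  14. ]
pin [ 2.2 36.4 64. ]
pin [  1.8 -38.2  64. ]
cellL [-32.6  66.5  37. ] cellR [-30.5 -69.6  33. ]
ball [ 68.3  -2.3 150.4]
-0.0 25 [ 0.4415 -0.2348]
-0.0 32 [ 0.4409 -0.2417]
0.1 25 [ 0.4437 -0.2421]
0.1 32 [ 0.4438 -0.2491]
-0.4 25 [ 0.4402 -0.2045]
-0.4 32 [ 0.4369 -0.2107]
-0.8 25 [ 0.4508 -0.1761]
-0.8 32 [ 0.4453 -0.1805]
-1.134 25 [ 0.4675 -0.1571]
-1.134 32 [ 0.4609 -0.1595]
```

Emit:
drive_tool(
  claw=[0,0,0,0,0,0,0,0,0,0],
  translation=[
    [0.023,0.043,0],
    [0.046,0.086,0],
    [0.069,0.129,0],
    [0.092,0.172,0],
    [0.115,0.215,0],
    [0.138,0.258,0],
    [0.161,0.301,0],
    [0.184,0.343,0],
    [0.184,0.343,0],
    [0.184,0.343,0],
  ],
  spin=[-0.1,-0.2,-0.3,-0.4,-0.5,-0.5,-0.5,-0.5,-0.5,-0.5],
)

```text
time: 1.35
ee_pos: [0.4401, -0.2548, 0.2133]
tcp_rot: [[0.996, -0.094, -0.001], [-0.094, -0.996, -0.001], [-0.001, 0.001, -1.0]]
wrist_force: [0.1, -0.2, 0.2]
grip_width: 0.0005
finger_force: 0.0
```

Emit:
drive_tool(
  claw=[0,0,0,0,0,0],
  translation=[
    [0,0,-0.03],
    [0,0,-0.07],
    [0,0,-0.11],
    [0,0,-0.14],
    [0,0,-0.158],
    [0,0,-0.158],
  ],
  spin=[0,0,0,0,0,0],
)

```text
time: 2.1
ee_pos: [0.4387, -0.2555, 0.0543]
tcp_rot: [[0.995, -0.097, -0.003], [-0.097, -0.995, 0.001], [-0.003, -0.0, -1.0]]
wrist_force: [0.2, -0.1, 0.2]
grip_width: 0.0003
finger_force: 0.0
```

Run:
```python
from h import *
p=[r.snapshot(n)[0][...,::-1] for n in("top","side")]
a=cv2.resize(p[0][175:325,205:355],(400,400));b=cv2.resize(p[1][205:405,210:410],(400,400))
cv2.imwrite("pics/c3.png",np.hstack([a,b]))
s=r.sense();print(s['ee_pos'],s['wrist_force'])
```

```text
[ 0.44024097 -0.25559028  0.0558488 ] [ 0.12267577 -0.01913211  0.03300004]
```

View pics/c3.png

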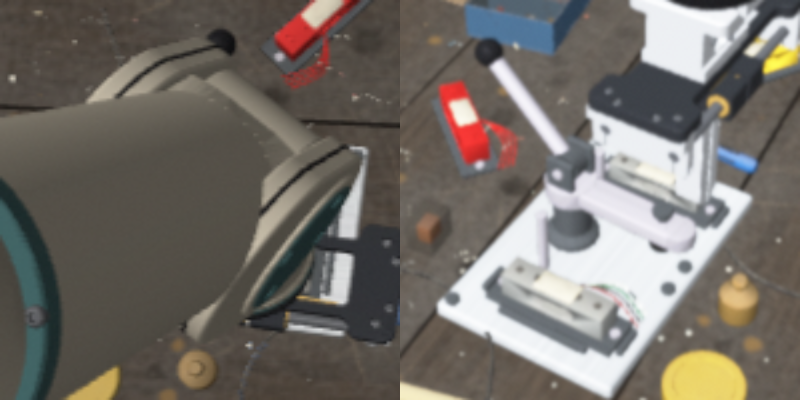

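The fingers hang free on the right side of the strap, level with it (side crop ~(700,215)). Now the sweep.

Emit:
drive_tool(
  claw=[0,0,0,0,0,0,0,0,0,0],
  translation=[
    [0.0005,0.008,0],
    [0.001,0.015,0],
    [0.0015,0.0205,0],
    [0.0005,0.028,0],
    [-0.0005,0.0355,0],
    [0,0.043,0],
    [0,0.051,0],
    [0.004,0.0655,0],
    [0.0075,0.0725,0],
    [0.011,0.079,0],
  ],
  spin=[0,0,0,-0.1,-0.2,-0.3,-0.4,-0.6,-0.7,-0.8],
)

```text
time: 3.45
ee_pos: [0.4514, -0.1749, 0.0557]
tcp_rot: [[0.624, -0.782, -0.0], [-0.782, -0.624, -0.0], [0.0, 0.0, -1.0]]
wrist_force: [-0.9, -1.2, 0.9]
grip_width: 0.0002
finger_force: 0.9
```

Run:
```python
from h import *
p=[r.snapshot(n)[0][...,::-1] for n in("top","side")]
b=cv2.resize(p[1][205:405,210:410],(500,500))
cv2.imwrite("pics/c4.png",b)
s=r.sense();print(s['ee_pos'],s['wrist_force'])
```

```text
[ 0.45201146 -0.17417729  0.05559162] [-0.57253623 -0.37428912 -0.31501603]
```

View pics/c4.png

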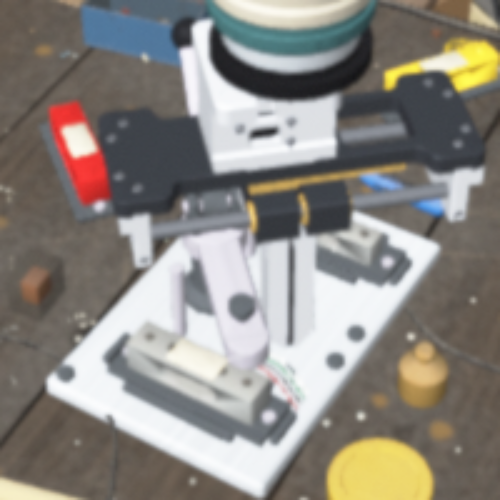

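The strap is following, with its end at crop (250,345) near the wired cell. I continue to the stop.

Emit:
drive_tool(
  claw=[0,0,0,0,0,0],
  translation=[
    [0.0045,0.006,0],
    [0.009,0.0115,0],
    [0.0125,0.0155,0],
    [0.0155,0.018,0],
    [0.0165,0.0185,0],
    [0.0175,0.019,0],
  ],
  spin=[-0.1,-0.2,-0.27,-0.33,-0.33,-0.33],
)

```text
time: 4.3
ee_pos: [0.4685, -0.156, 0.0554]
tcp_rot: [[0.341, -0.94, -0.001], [-0.94, -0.341, 0.001], [-0.001, 0.001, -1.0]]
wrist_force: [-2.2, 0.5, 1.0]
grip_width: 0.0005
finger_force: 0.8
```

Emit:
drive_tool(
  claw=[0,0,0],
  translation=[
    [0.001,0.0003,0],
    [0.002,0.0007,0],
    [0.003,0.001,0],
  ],
  spin=[0,0,0],
)

```text
time: 4.68
ee_pos: [0.4693, -0.1556, 0.0553]
tcp_rot: [[0.339, -0.941, -0.004], [-0.941, -0.339, 0.001], [-0.002, 0.004, -1.0]]
wrist_force: [-9.3, -2.1, 6.3]
grip_width: 0.0003
finger_force: 4.4
```

The strap is at its hard stop: force rose to 9.5 N with no further travel. I back off, raise, and look.

Emit:
drive_tool(
  claw=[0,0,0,0,0,0,0,0],
  translation=[
    [-0.01,-0.004,0],
    [-0.028,-0.01,0],
    [-0.028,-0.01,0.02],
    [-0.028,-0.01,0.06],
    [-0.028,-0.01,0.1],
    [-0.028,-0.01,0.14],
    [-0.028,-0.01,0.16],
    [-0.028,-0.01,0.16],
  ],
  spin=[0,0,0,0,0,0,0,0],
)

```text
time: 5.68
ee_pos: [0.4457, -0.1658, 0.2168]
tcp_rot: [[0.34, -0.94, 0.005], [-0.94, -0.34, -0.001], [0.003, -0.004, -1.0]]
wrist_force: [0.1, 0.1, -0.4]
grip_width: 0.0006
finger_force: 0.0
```

Run:
```python
from h import *
p=[r.snapshot(n)[0][...,::-1] for n in("top","side")]
a=cv2.resize(p[0][175:325,205:355],(400,400));b=cv2.resize(p[1][205:405,210:410],(400,400))
cv2.imwrite("pics/c5.png",np.hstack([a,b]))
s=r.sense();print(s['ee_pos'],s['wrist_force'],pix("side",[[.5386,-.2804,.150]]),pix("top",[[.5386,-.2804,.150]]))
```

```text
[ 0.44415192 -0.16498246  0.21499602] [-0.52613545  1.30809059 -0.35026307] [[302.53269635 218.04754782]] [[318.4333044  217.91335987]]
```

View pics/c5.png

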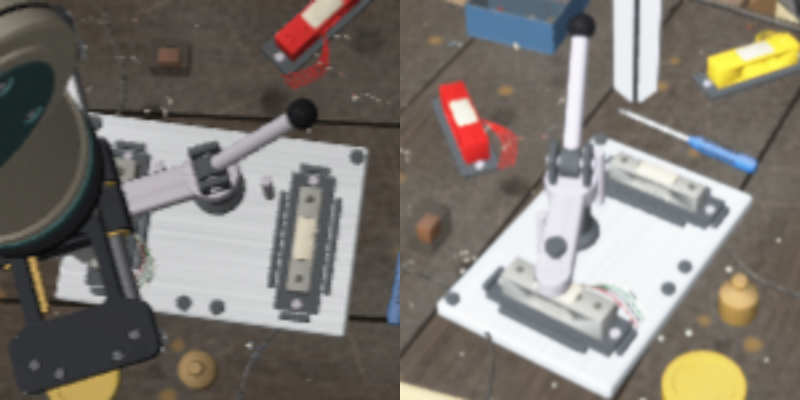

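The strap now lies over the wired cell (side crop 555,285). The ball is at top px (318.3,217.4), against (318.4,217.9) predicted for the hard stop. Next I move above the lever.

Emit:
drive_tool(
  claw=[0,0,0,0,0,0],
  translation=[
    [0.02,-0.022,0],
    [0.045,-0.05,0],
    [0.07,-0.08,0],
    [0.089,-0.1,0],
    [0.089,-0.1,0],
    [0.089,-0.1,0],
  ],
  spin=[0,0,0,0,0,0],
)

```text
time: 6.52
ee_pos: [0.5319, -0.2642, 0.2142]
tcp_rot: [[0.339, -0.941, -0.002], [-0.941, -0.339, 0.002], [-0.002, 0.002, -1.0]]
wrist_force: [0.1, 0.3, -0.9]
grip_width: 0.0004
finger_force: 0.0
```

Emit:
drive_tool(
  claw=[0,0,0,0,0,0,0,0,0,0],
  translation=[
    [0,0,-0.025],
    [0,0,-0.045],
    [0,0,-0.053],
    [0.0,0.0,-0.059],
    [0.001,-0.002,-0.065],
    [0.001,-0.003,-0.071],
    [0.002,-0.005,-0.077],
    [0.002,-0.006,-0.083],
    [0.003,-0.008,-0.089],
    [0.003,-0.009,-0.095],
  ],
  spin=[0,0,0,0,0,0,0,0,0,0],
)

```text
time: 7.78
ee_pos: [0.5363, -0.2749, 0.1202]
tcp_rot: [[0.339, -0.941, 0.0], [-0.941, -0.339, -0.001], [0.001, -0.0, -1.0]]
wrist_force: [0.4, -1.7, 2.9]
grip_width: 0.0005
finger_force: 1.2
```

Emit:
drive_tool(
  claw=[0,0,0,0,0,0],
  translation=[
    [0,-0.001,-0.006],
    [0.001,-0.002,-0.012],
    [0.001,-0.002,-0.017],
    [0.001,-0.003,-0.021],
    [0.001,-0.003,-0.024],
    [0.001,-0.003,-0.026],
  ],
  spin=[0,0,0,0,0,0],
)

```text
time: 8.52
ee_pos: [0.5374, -0.2779, 0.0955]
tcp_rot: [[0.339, -0.941, 0.001], [-0.941, -0.339, -0.001], [0.001, -0.001, -1.0]]
wrist_force: [-2.7, -0.1, 17.9]
grip_width: 0.0006
finger_force: 9.3
```

Emit:
drive_tool(
  claw=[0,0,0],
  translation=[
    [0,0,-0.001],
    [0,0,-0.0015],
    [0,0,-0.0015],
  ],
  spin=[0,0,0],
)

```text
time: 8.9
ee_pos: [0.5375, -0.2779, 0.0954]
tcp_rot: [[0.339, -0.941, 0.002], [-0.941, -0.339, -0.0], [0.001, -0.002, -1.0]]
wrist_force: [-4.3, -0.6, 19.6]
grip_width: 0.0003
finger_force: 9.8
```

The lever is at its hard stop, so I lift off and clear the view.

Emit:
drive_tool(
  claw=[0,0,0,0,0,0,0,0,0,0],
  translation=[
    [0,0,0.01],
    [0,0,0.04],
    [0,0,0.08],
    [0,0,0.12],
    [-0.03,-0.04,0.12],
    [-0.06,-0.09,0.12],
    [-0.1,-0.13,0.12],
    [-0.13,-0.18,0.12],
    [-0.15,-0.22,0.12],
    [-0.15,-0.22,0.12],
  ],
  spin=[0,0,0,0,0,0,0,0,0,0],
)

```text
time: 10.15
ee_pos: [0.3836, -0.4996, 0.2124]
tcp_rot: [[0.334, -0.943, -0.002], [-0.943, -0.334, 0.0], [-0.001, 0.002, -1.0]]
wrist_force: [0.6, 0.7, 0.3]
grip_width: 0.0003
finger_force: 0.0
```

Run:
```python
from h import *
p=[r.snapshot(n)[0][...,::-1] for n in("top","side")]
a=cv2.resize(p[0][175:325,205:355],(400,400));b=cv2.resize(p[1][205:405,210:410],(400,400))
cv2.imwrite("pics/c6.png",np.hstack([a,b]))
L=.0966;X=[[.5155+L*.34,-.2164-L*.941,.082]]
print(r.sense()['wrist_force'],(pix("top",X)-[205,175])/.375,(pix("side",X)-[210,205])*2+[400,0])
```

```text
[ 0.21976515  1.21593629 -0.45623244] [[344.67798542 127.40224708]] [[591.14798359  77.26329998]]
```

View pics/c6.png

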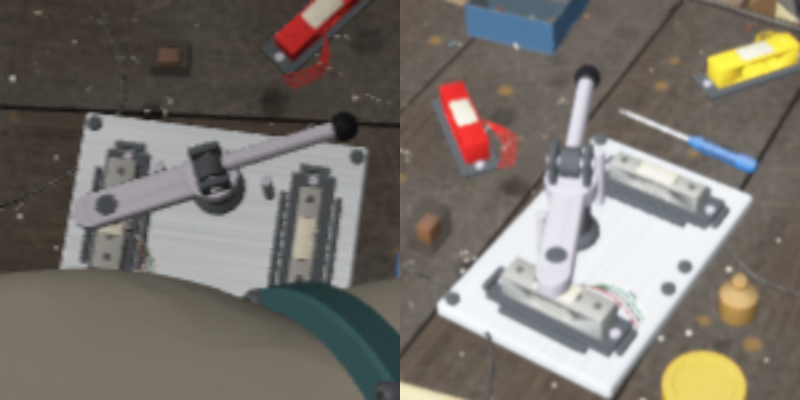

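The lever is level: the ball is at crop (344,127) and (587,76), against (345,127) and (591,77) predicted. The strap is over the wired cell, both cells are seated, and the loose things are unmoved.

```bash
python3 -c "
from rig import r
print(r.job_done())"
```

```text
the job is handed in; nothing more can be done
None
```

The wired load cell is clamped: the strap is against its stop over the cell and the cam lever is fully down. The arm is clear, and the job was handed in at about 10 s of robot time.

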